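# Zero the measuring projector's readout

### The arm

A 6-joint arm with a two-finger parallel gripper is mounted at the origin on the work surface. World frame = base frame: x ahead of the robot, y to its left, z up, the work surface at z = 0. Lengths are in m, angles in rad, forces in N, time in s.
With the tool pointing down it reaches from about 0.35 to 0.725 m from the base axis. Payload 4.3 kg.
Tool frame: the origin (TCP) lies at the very end of the fingers, on their centre line; the grasp point (between the pads) lies 19 mm behind it; z points along the fingers, y is the direction in which the jaws open and shut (so a half turn about z gives the same grasp; the last joint's range is limited). The gripper opens to 85 mm and grips with 20 to 120 N. Pads are 22 mm wide; open, the fingers measure 114 mm over their backs; the gripper's body (76 mm by 85 mm) begins 54 mm behind the grasp point. The pads swing forward as they close: fully open they stand 13 mm farther back than shut.
Start: joints at [-1.215, 0.377, 0.081, 1.274, 0, 1.46], TCP at [0.258, -0.514, 0.231] pointing down, gripper open.
Joint ranges: [-2.72, 2.72], [-0.84, 1.66], [-1.02, 1.22], [-1.77, 2.12], [-1.37, 1.28], [-3.14, 3.14]. Speed limits (rad/s): [2.57, 2.57, 3.14, 3.14, 3.14, 3.14].

### API

Orientations are given as a unit quaternion [w, x, y, z].
In Python, from cell import ctrl gives the robot as it stands. The module is installed in compiled form; this text tells all that it offers.
- The arm moves only by the shell command python3 -m inch 'ROWS' [FORCE]. ROWS is JSON, a list that holds one entry, the list of rows, each a list of 7 numbers: the finger opening in m, from 0 to 0.0854, then the shift along the tool's x, y, z in m, then the turn, a rotation vector about the tool's x, y, z in rad. In form: [[[gripper, x, y, z, ax, ay, az], ...]]. A call has exactly 10 rows; each row shifts and turns the commanded pose from where the row before left it, along the tool's axes as they then stand; what a row does not reach is not made up. A row lasts 1/8 s, in which the tool goes at most 62.5 mm and 10.7 degrees, less where a joint would pass 70% of its speed; a pose out of reach is approached as far as the arm can. A call is refused whole if a number of a shift passes 0.0625 or a number of a turn 0.188, either way. A call with a gripper value outside its range is refused whole. The fingers move at their own pace and stop on an object; FORCE is the grip in N (left out, the last holds). Time passes only in rows, so rows that do not move let the fingers close, or fill a call up. It gives the time, the measured TCP pose, the force and the opening at its end, in the units of the state.
- ctrl.sense(): the state, without advancing time (a new reading comes with each control period).
- ctrl.snapshot(name): name is "scene" or "top" or "wrist"; returns (picture, depth): 400x640x3 uint8, red, green, blue; 400x640 float32, m along the optical axis (not along the pixel's ray), 0 where there is no reading.
- ctrl.camera_params(name): a dict with "vfov" (degrees; the focal length in pixels is half the picture's height over the tangent of half this angle, whatever the lens; pixels are square), "cx", "cy" (the principal point, pixels), "pose" (4x4, takes a point from camera to world coordinates); the wrist camera has in their place "hand_eye" (4x4, takes a point from camera to tool coordinates, whose origin is the TCP and whose axes are the flange's). Camera axes: x right, y down, z forward; pixel columns grow to the right and rows downward; lengths in m; the calibration is good to about 2 mm. A picture is of the moment at which its call begins: read the wrist's pose just before it. camera_params takes no time and is no camera call.
- ctrl.close_job(): hands the job in, once; it reports no verdict.
Trained networks look in the newest picture that a camera, given by its name, has taken for a name from the list of things; names that differ only in an ending like _2 or _b are one class to them, and where a whole thing is asked for, a point or a joint stands for the part that bears it (a point fixed in the world has none). Each returns a list of dicts, best first, with "score" (0 to 1); they miss things now and then, are a little off and sometimes report something else, mostly with a low value. They report only what shows in the picture. A call takes as long as a camera call.
- ctrl.search_frame(thing, camera): "point" ([row, column] in pixels, amid what is visible of it).
The state is a dict: "t": time; "joints": joint angles; "joint_velocities": joint speeds; "joint_torque": joint torques, N m; "ee_pos": TCP position; "orientation": TCP orientation; "ft_force": force on the tool from outside, world axes, zero at the start; "torque": the same for the moment, N m; "grip_width": finger opening in m.
Only numpy, scipy, OpenCV 4.12 (cv2) and the standard library are available. Lean on these libraries where they do the work, as an engineer would, in place of code of your own. Each camera call takes 0.05 s, during which the arm holds its last target.

### The job

Zero the readout unit on the measuring bench: press the long bar-shaped key all the way down and let it come right back up, then press the round key all the way down and let it come back up. Press one key at a time and do not press the square key.

Things in the scene. Friction and masses are not known exactly. Their poses are not given: they have to be found in the camera images.
- console: Grey readout unit fixed on the bench, 190 mm deep (x) by 260 mm wide (y), deck 45 mm above the bench; a sloping display at its far side (+x) rises to 75 mm, 60 mm beyond the row of keys. The three keys stand in a row along y, 70 mm apart, 45 mm to the -x side of its centre; which key is where varies. Origin: centre of its underside, on the bench, z up.
- bar_key: The long bar-shaped key: 46 mm along y by 18 mm along x, off-white like the other keys, standing 12 mm above its black 56 mm square surround. Origin: centre of its top face, 63 mm above the bench when up; axes as the console's. Springs 6 mm straight down (1.2 N to start, 4 N fully down, then a hard stop) and returns by itself. To be pressed first.
- round_key: The round key, a disc 34 mm across, off-white like the other keys, standing 12 mm above its black 56 mm square surround. Origin: centre of its top face, 63 mm above the bench when up; axes as the console's. Springs 6 mm straight down (1.2 N to start, 4 N fully down, then a hard stop) and returns by itself. To be pressed second.
- square_key: The square key, 24 by 24 mm, off-white like the other keys, standing 12 mm above its black 56 mm square surround. Origin: centre of its top face, 63 mm above the bench when up; axes as the console's. Springs 6 mm straight down (1.2 N to start, 4 N fully down, then a hard stop) and returns by itself. Not to be pressed.

How it is judged:
By the outcome, as a careful person would: the job done as asked, in the order asked, and still so for the second after the job is handed in, with the robot touching nothing.
It also fails if it takes over 32 s, if anything falls off the work surface, if the arm or the gripper's body presses on something with over 40 N, if the wrist force passes 120 N, or if a joint passes its speed limit or range.

## Working session

There is one attempt and no reset: what is moved stays moved. The work goes in short steps, Python scripts to look and compute and a shell command to move; the robot and the scene stay as the last step left them, time stands still between calls to the robot, and variables do not carry over. Pictures are saved under pics/ and viewed, and the job is handed in when it is done.

```bash
mkdir -p pics
cat > h.py <<'E'
import numpy as np,cv2
from cell import ctrl
from scipy.spatial.transform import Rotation as R
def K(name):
    p=ctrl.camera_params(name); f=200/np.tan(np.radians(p["vfov"])/2); return p,f
def pt(name,depth,r,c,z=None):
    p,f=K(name); T=np.array(p["pose"])
    ray=np.array([(c-p["cx"])/f,(r-p["cy"])/f,1.])
    if z is not None:
        d=T[:3,:3]@ray; s=(z-T[2,3])/d[2]; return T[:3,3]+s*d
    return T[:3,:3]@(ray*depth[int(r),int(c)])+T[:3,3]
E
python3 - <<'E'
from h import *
for n in ["top","scene"]:
    im,d=ctrl.snapshot(n); cv2.imwrite(f"pics/{n}0.png",im[:,:,::-1]); np.save(f"{n}.npy",d)
    for k in ["bar_key","round_key","square_key","console"]:
        for q in ctrl.search_frame(k,n)[:2]:
            r,c=q["point"]; print(n,k,q["score"],r,c,pt(n,d,r,c).round(4),pt(n,d,r,c,.063).round(4))
s=ctrl.sense();print(s)
print(ctrl.camera_params("top"))
E
```

```text
top bar_key 0.8 249.2 356.2 [ 0.4561 -0.013   0.0632] [ 0.4561 -0.013   0.063 ]
top round_key 0.53 245.1 314.9 [0.4619 0.0552 0.0623] [0.4619 0.0552 0.063 ]
top square_key 0.61 247.1 271.8 [0.4576 0.1271 0.0623] [0.4576 0.127  0.063 ]
top console 0.9 211.1 319.7 [0.5209 0.0484 0.0434] [0.5187 0.0479 0.063 ]
scene bar_key 0.98 176.6 252.5 [ 0.4669 -0.013   0.0609] [ 0.4693 -0.0134  0.063 ]
scene round_key 0.88 166.9 296.3 [0.4628 0.0556 0.0606] [0.4655 0.0549 0.063 ]
scene square_key 0.5 162.9 340.0 [0.4704 0.1235 0.0593] [0.4745 0.1219 0.063 ]
scene console 0.74 215.6 300.3 [0.5678 0.0335 0.0651] [0.5659 0.034  0.063 ]
{'t': 0.5, 'joints': array([-1.21530715e+00,  3.77335841e-01,  8.09573515e-02,  1.27440921e+00,
       -2.02867385e-05,  1.46050481e+00]), 'joint_velocities': array([-1.62913822e-04, -3.18851410e-03,  5.26538621e-05,  3.15993638e-04,
        5.31401503e-04,  6.87191960e-04]), 'joint_torque': array([-7.55842702e-04, -4.63071477e+01,  2.69881618e+01,  2.57627573e-03,
       -1.08845124e-04,  3.06769063e-07]), 'ee_pos': array([ 0.2582518 , -0.51375311,  0.23129233]), 'orientation': array([ 5.52336985e-06,  9.73003395e-01,  2.30790801e-01, -9.53950749e-06]), 'ft_force': array([-0.5049906 , -0.29858621,  0.63109351]), 'torque': array([-0.00738917,  0.02617327,  0.07308163]), 'grip_width': 0.08535995899833967}
{'vfov': 55.169783184513356, 'cx': 313.0167436350162, 'cy': 191.3131255383165, 'pose': array([[ 0.0144223 , -0.98612896,  0.16535315,  0.44478919],
       [-0.99913487, -0.0077617 ,  0.04085667,  0.03308357],
       [-0.03900653, -0.16579934, -0.98538778,  0.70397928],
       [ 0.        ,  0.        ,  0.        ,  1.        ]])}
```

Run:
```python
import cv2
i=cv2.imread("pics/top0.png")[150:300,220:420]; cv2.imwrite("pics/topcrop.png",cv2.resize(i,None,fx=4,fy=4))
from h import *
d=np.load("top.npy")
T=np.array(K("top")[0]["pose"])
rr,cc=np.mgrid[220:280,240:400]
P=np.array([pt("top",d,r,c) for r,c in zip(rr.ravel(),cc.ravel())])
m=((P[:,2]>.057)&(P[:,2]<.07)).reshape(rr.shape).astype(np.uint8)
n,l,st,ce=cv2.connectedComponentsWithStats(m)
P=P.reshape(*rr.shape,3)
for i in range(1,n):
    if st[i,4]>20:
        q=P[l==i]; print(st[i],q.mean(0).round(4),(q.min(0)).round(4),q.max(0).round(4), cv2.minAreaRect((q[:,:2]*1000).astype(np.float32)))
```

```text
Traceback (most recent call last):
  File "h.py", line 7, in pt
    p,f=K(name); T=np.array(p["pose"])
        ~^^^^^^
  File "h.py", line 5, in K
    p=ctrl.camera_params(name); f=200/np.tan(np.radians(p["vfov"])/2); return p,f
ValueError: time passes only in moves, steps and waits
```

View pics/topcrop.png

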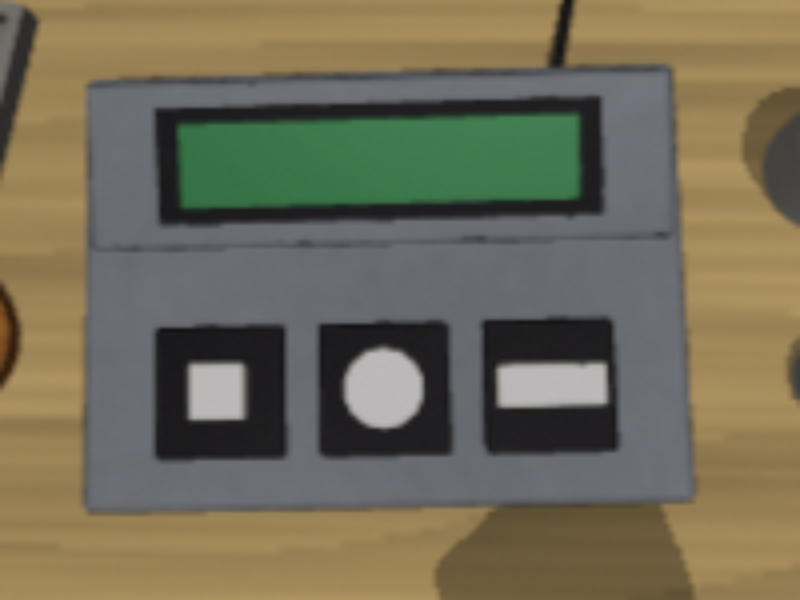

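View pics/scene0.png

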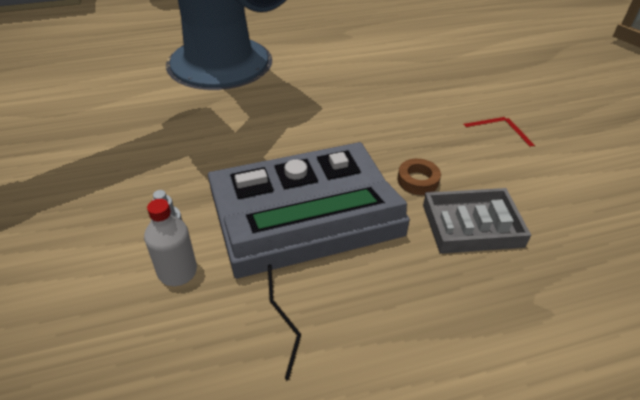

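The square, round and bar keys sit at roughly (row 248, col 274), (247, 316) and (246, 358). Left to right along -y the order is square, round, bar, and the network labels agree with the picture. Next I refine the key centres.

Run:
```python
from h import *
P={n:K(n) for n in("top","scene")}
def pz(n,r,c,z):
    p,f=P[n];T=np.array(p["pose"]);d=T[:3,:3]@np.array([(c-p["cx"])/f,(r-p["cy"])/f,1.]);return T[:3,3]+(z-T[2,3])/d[2]*d
for n,(r0,r1,c0,c1) in {"top":(215,280,240,400),"scene":(145,205,225,365)}.items():
    g=cv2.imread(f"pics/{n}0.png",0)[r0:r1,c0:c1]
    m=(g>(165 if n=="top" else 165)).astype(np.uint8)
    k,l,st,ce=cv2.connectedComponentsWithStats(m)
    for i in range(1,k):
        if 40<st[i,4]<2000:
            r,c=ce[i][1]+r0,ce[i][0]+c0; print(n,st[i,2:],round(r,1),round(c,1),pz(n,r,c,.063).round(4))
s=ctrl.sense();print(s["t"],R.from_quat(np.roll(s["orientation"],-1)).as_matrix().round(4),s["ee_pos"])
```

```text
top [ 18  19 272] 246.7 315.4 [0.4593 0.0544 0.063 ]
top [ 12  14 161] 247.5 273.5 [0.4569 0.1241 0.063 ]
top [ 26  10 247] 245.7 357.7 [ 0.4618 -0.0156  0.063 ]
scene [ 15  10 102] 157.3 338.3 [0.4612 0.1236 0.063 ]
scene [ 19  13 192] 166.2 295.1 [0.4634 0.0537 0.063 ]
scene [ 28  11 169] 175.4 250.3 [ 0.4657 -0.016   0.063 ]
0.5 [[ 0.8935  0.4491 -0.    ]
 [ 0.4491 -0.8935 -0.    ]
 [-0.      0.     -1.    ]] [ 0.2582518  -0.51375311  0.23129233]
```

```bash
python3 -m inch '[[[0,0.0452,-0.0392,0,0,0,0],[0,0.0452,-0.0392,0,0,0,0],[0,0.0452,-0.0392,0,0,0,0],[0,0.0452,-0.0392,0,0,0,0],[0,0.0452,-0.0392,0,0,0,0],[0,0.0452,-0.0392,0,0,0,0],[0,0.0452,-0.0392,0,0,0,0],[0,0.0452,-0.0392,0,0,0,0],[0,0.0452,-0.0392,0,0,0,0],[0,0,0,0,0,0,0]]]' 60
python3 -m inch '[[[0,0,0,0,0,0,0.144],[0,0,0,0,0,0,0.144],[0,0,0,0,0,0,0.143],[0,0,0,0.05,0,0,0],[0,0,0,0.04,0,0,0],[0,0,0,0.02,0,0,0],[0,0,0,0.01,0,0,0],[0,0,0,0,0,0,0],[0,0,0,0,0,0,0],[0,0,0,0,0,0,0]]]'
python3 - <<'E'
from h import *
s=ctrl.sense();print(s["t"],s["ft_force"],s["ee_pos"],R.from_quat(np.roll(s["orientation"],-1)).as_matrix().round(4))
im,d=ctrl.snapshot("scene"); cv2.imwrite("pics/s1.png",im[:,:,::-1])
im,d=ctrl.snapshot("wrist"); cv2.imwrite("pics/w1.png",im[:,:,::-1])
E
```

```text
t: 1.75
ee_pos: [0.4642, -0.0124, 0.2314]
orientation: [-0.0, 0.972, 0.234, 0.0]
ft_force: [-0.7, 0.1, 0.1]
grip_width: -0.0001
t: 3.0
ee_pos: [0.4642, -0.0161, 0.1123]
orientation: [0.0, 1.0, 0.017, 0.001]
ft_force: [0.3, 0.1, -0.1]
grip_width: -0.0001
3.0 [ 0.27316302  0.1349283  -0.14818094] [ 0.46421763 -0.01609026  0.11230578] [[ 9.994e-01  3.480e-02  2.100e-03]
 [ 3.480e-02 -9.994e-01 -5.000e-04]
 [ 2.100e-03  6.000e-04 -1.000e+00]]
```

View pics/s1.png

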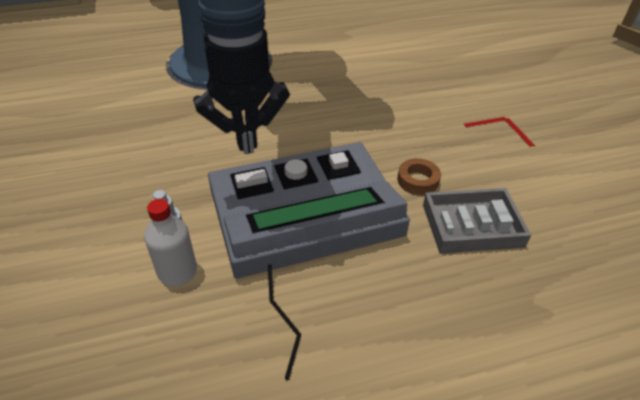

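View pics/w1.png

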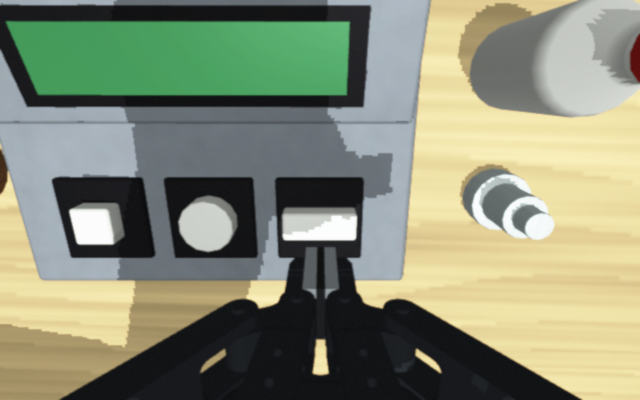

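Scene view: the fingertip is at (150, 249), directly above the bar key at (178, 251). Wrist view: the tip is laterally centred on the bar at (222, 320). Pressing now.

```bash
python3 -m inch '[[[0,-0.001,0,0.03,0,0,0],[0,0,0,0.01,0,0,0],[0,0,0,0.005,0,0,0],[0,0,0,0.003,0,0,0],[0,0,0,0.002,0,0,0],[0,0,0,0.002,0,0,0],[0,0,0,0.002,0,0,0],[0,0,0,0.001,0,0,0],[0,0,0,0,0,0,0],[0,0,0,0,0,0,0]]]'
```

```text
t: 4.35
ee_pos: [0.4628, -0.016, 0.057]
orientation: [0.0, 1.0, 0.017, 0.001]
ft_force: [-1.8, 0.4, 7.2]
grip_width: 0.0002
```

At z = 0.057 the force is 7.2 N, above the 4 N spring, so the key looks to be at its stop. I'll push slightly further to confirm, then lift clear.

```bash
python3 -m inch '[[[0,0,0,0.001,0,0,0],[0,0,0,0,0,0,0],[0,0,0,0,0,0,0],[0,0,0,0,0,0,0],[0,0,0,0,0,0,0],[0,0,0,0,0,0,0],[0,0,0,0,0,0,0],[0,0,0,0,0,0,0],[0,0,0,0,0,0,0],[0,0,0,0,0,0,0]]]'
python3 -m inch '[[[0,0,0,-0.005,0,0,0],[0,0,0,-0.01,0,0,0],[0,0,0,-0.02,0,0,0],[0,0,0,-0.01,0,0,0],[0,0,0,0,0,0,0],[0,0,-0.02,0,0,0,0],[0,0,-0.03,0,0,0,0],[0,0,-0.02,0,0,0,0],[0,0,0,0,0,0,0],[0,0,0,0,0,0,0]]]'
python3 - <<'E'
from h import *
s=ctrl.sense();print(s["t"],s["ft_force"],s["ee_pos"])
im,d=ctrl.snapshot("scene"); cv2.imwrite("pics/s2.png",im[:,:,::-1])
im,d=ctrl.snapshot("wrist"); cv2.imwrite("pics/w2.png",im[:,:,::-1])
E
```

```text
t: 5.6
ee_pos: [0.4628, -0.016, 0.0568]
orientation: [0.0, 1.0, 0.017, 0.001]
ft_force: [-4.2, 0.8, 15.9]
grip_width: 0.0004
t: 6.85
ee_pos: [0.4596, 0.0536, 0.0998]
orientation: [0.0, 1.0, 0.017, -0.0]
ft_force: [0.7, -0.3, -0.0]
grip_width: -0.0002
6.85 [ 0.72957427 -0.30214958 -0.02230926] [0.45956867 0.05362227 0.09982709]
```

View pics/w2.png

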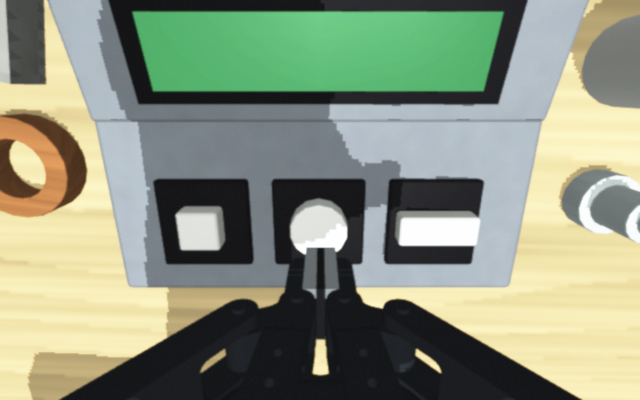

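View pics/s2.png

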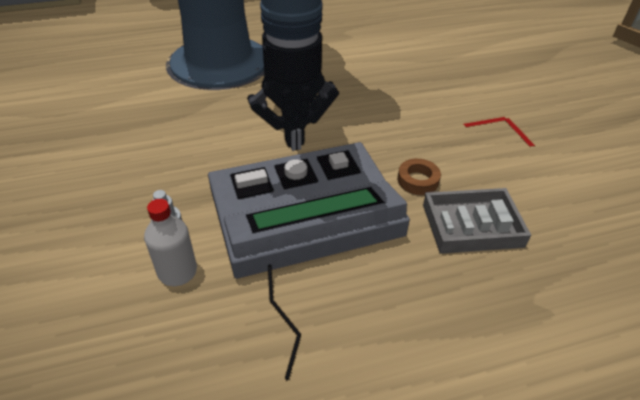

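The bar key bottomed: 15.9 N at z = 0.0568. The pictures show it back up, at (178, 250) in the scene view, and the tip is now over the round key (168, 296). I'll press the round key the same way.

```bash
python3 -m inch '[[[0,0.001,0,0.02,0,0,0],[0,0,0,0.01,0,0,0],[0,0,0,0.004,0,0,0],[0,0,0,0.003,0,0,0],[0,0,0,0.002,0,0,0],[0,0,0,0.002,0,0,0],[0,0,0,0.002,0,0,0],[0,0,0,0.002,0,0,0],[0,0,0,0,0,0,0],[0,0,0,0,0,0,0]]]'
```

```text
t: 8.2
ee_pos: [0.461, 0.054, 0.0568]
orientation: [0.0, 1.0, 0.017, 0.0]
ft_force: [-5.8, -1.5, 16.8]
grip_width: 0.0001
```

```bash
python3 -m inch '[[[0,0,0,-0.005,0,0,0],[0,0,0,-0.01,0,0,0],[0,0,0,-0.02,0,0,0],[0,0,0,-0.04,0,0,0],[0,0,0,-0.05,0,0,0],[0,-0.03,0,0,0,0,0],[0,-0.03,0,0,0,0,0],[0,0,0,0,0,0,0],[0,0,0,0,0,0,0],[0,0,0,0,0,0,0]]]'
python3 - <<'E'
from h import *
P,f=K("scene"),0
s=ctrl.sense();print(s["t"],s["ft_force"],s["ee_pos"])
im,d=ctrl.snapshot("scene"); cv2.imwrite("pics/s3.png",im[:,:,::-1])
p,f=P;T=np.array(p["pose"])
for n,r,c in(("bar",176,250),("round",166,295),("square",157,338)):
    z=[(T[:3,:3]@(np.array([(j-p["cx"])/f,(i-p["cy"])/f,1])*d[i,j])+T[:3,3])[2] for i in range(r-1,r+2) for j in range(c-3,c+4)]
    d0=np.load("scene.npy");z0=[(T[:3,:3]@(np.array([(j-p["cx"])/f,(i-p["cy"])/f,1])*d0[i,j])+T[:3,3])[2] for i in range(r-1,r+2) for j in range(c-3,c+4)]
    print(n,np.median(z).round(4),np.median(z0).round(4))
E
```

```text
t: 9.45
ee_pos: [0.4019, 0.0521, 0.1804]
orientation: [-0.0, 1.0, 0.017, 0.0]
ft_force: [-0.5, -0.5, 0.4]
grip_width: -0.0001
9.45 [-0.50088266 -0.48931309  0.39653578] [0.40187483 0.05205432 0.180385  ]
bar 0.0622 0.0621
round 0.0615 0.0615
square 0.0616 0.0618
```

View pics/s3.png

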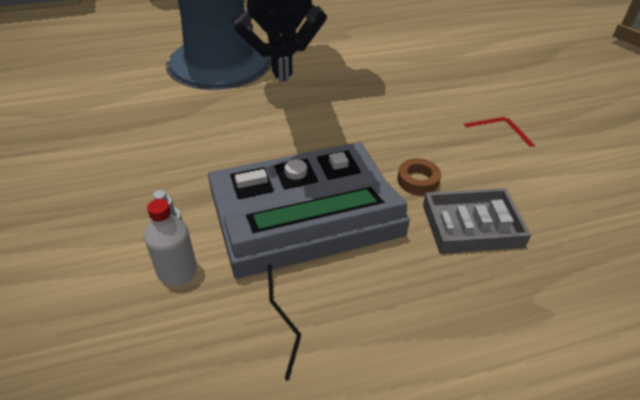

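The keys at (177, 250), (167, 296) and (158, 339) are all up, and the gripper is well clear.

```bash
python3 -c "
from cell import ctrl
print(ctrl.close_job())"
```

```text
the job is handed in; nothing more can be done
None
```

I pressed the bar key and then the round key with the closed fingertips, one at a time, and handed the job in at about 9.5 s.

- **Bar key:** it reached its stop at z ≈ 0.0568 m with about 16 N, well above the 4 N spring. I then lifted clear, and the pictures showed the key back up before I moved on.
- **Round key:** it reached its stop at z ≈ 0.0568 m with about 17 N, and I lifted clear again.
- **Final check:** depth readings put the bar, round and square keys within 0.2 mm of their starting heights. The gripper was clear with the force near zero, and I never went near the square key.

The top and scene cameras disagreed by about 4 mm in x on where the keys were. I used the average, which is well within the size of the keys. No check failed.

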